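Put the balance's calibration weights away

TASK

The balance check is finished: put the four steel calibration weights back into the wooden storage block, each standing upright in the well of its own size (the largest weight in the largest well, and so on down), and lay the tweezers flat in the block's groove. Set the weights down gently, without dropping them. Leave the brass weight, the small metal tube fitting and the spatula standing or lying where they are on the mat; they do not belong to the set. A computer monitor stands on the right, close to where the arm starts.

Things in the scene. Friction and masses are not known exactly. Their poses are not given: they have to be found in the camera images.
- weight_block: storage block, fixed: pale wood slab with dark ends, 132 x 224 x 24 mm (own x, y, z); top at z = 24 mm. Origin: centre of underside, z up. Four round blue-floored wells in a row along y at x = 26 mm, 8 mm deep (floor z = 16), widths 52, 42, 36, 30 mm from +y to -y. Groove for the tweezers: blue recess centred at x = -37, y = 0, 34 wide (x), 150 long (y), 6 deep (floor z = 18)
- weight_500: the largest calibration weight (500 g), one of four polished steel knob weights: cylinder 38 mm across up to 45 mm, then a neck and narrower knob, 64 mm tall in all. Its well in the block: centre x = 26, y = 70 mm in the block's frame, 52 mm wide. Origin: centre of underside, z up
- weight_200: the second largest calibration weight (200 g), one of four polished steel knob weights: cylinder 29 mm across up to 34 mm, then a neck and narrower knob, 49 mm tall in all. Its well in the block: centre x = 26, y = 14 mm in the block's frame, 42 mm wide. Origin: centre of underside, z up
- weight_100: the third largest calibration weight (100 g), one of four polished steel knob weights: cylinder 23 mm across up to 27 mm, then a neck and narrower knob, 39 mm tall in all. Its well in the block: centre x = 26, y = -34 mm in the block's frame, 36 mm wide. Origin: centre of underside, z up
- weight_50: the smallest calibration weight (50 g), one of four polished steel knob weights: cylinder 17 mm across up to 22 mm, then a neck and narrower knob, 31 mm tall in all. Its well in the block: centre x = 26, y = -76 mm in the block's frame, 30 mm wide. Origin: centre of underside, z up
- tweezers: pair of plain metal tweezers lying flat, rigid: 126 mm long along its own y, 12 mm wide (x), 8 mm thick (z); it is two narrow legs joined at the +y end. Grip it across its width near the middle. Origin: centre of its underside, z up
- brass_weight: brass-yellow knob weight from another set, same shape and size as the 200 g steel one (29 mm diameter, 49 mm tall, 200 g). Does not belong in the block. Origin: centre of its underside, z up
- steel_fitting: pale champagne-grey metal tube fitting standing on its hexagon nut, 20 mm across, 34 mm tall, stepped, looks like a small weight. Does not belong in the block. Origin: centre of its underside, z up
- spatula: laboratory spatula lying flat: a single straight 8 mm round shaft with a flat blade at each end, 146 mm long along its own y, 12 mm wide at the blade. Does not belong in the block. Origin: centre of its underside, z up
Not all that is in view belongs to the job. Leave any pink look-alike of the brass_weight alone. Leave any pink look-alike of the tweezers alone.

How it is judged:
By the outcome, as a careful person would: the job done as asked, in the order asked, and still so for the second after the job is handed in, with the robot touching nothing.
It also fails if it takes over 115 s, if anything falls off the work surface, if the arm or the gripper's body presses on something with over 40 N, if the wrist force passes 120 N, or if a joint passes its speed limit or range.

ROBOT

A 6-joint arm with a two-finger parallel gripper is mounted at the origin on a cart in front of the work surface, level with it; the furniture and walls round the work are solid. World frame = base frame: x ahead of the robot, y to its left, z up, the work surface at z = 0. Lengths are in mm, angles in rad, forces in N, time in s.
With the tool pointing down it reaches from about 300 to 775 mm from the base axis. Payload 14.6 kg.
Tool frame: the origin (TCP) lies on the centre line of the jaws, within the pads' length; the fingertips stand 19 mm ahead of it and the grasp point (between the pads) is the TCP (bot.tip_reach is the distance from the TCP to the fingertips, in mm); y points along the fingers, x is the direction in which the jaws open and shut, and the axes are right-handed (so a half turn about y gives the same grasp; the last joint's range is limited). The gripper opens to 85 mm and grips with 20 to 120 N. Pads are 22 mm wide; open, the fingers measure 114 mm over their backs; the gripper's body (76 mm by 85 mm) begins 54 mm behind the grasp point. The pads swing forward as they close: fully open they stand 13 mm farther back than shut.
Start: joints at [1.093, 0.3, 1.521, -0, 1.321, -0.067], TCP at [219.635, 504.232, 250.281] pointing down, gripper open.
Joint ranges: [-3.03, 3.03], [-0.79, 2.21], [0.23, 2.52], [-1.04, 4.18], [0, 3.07], [-2.55, 2.55]. Speed limits (rad/s): [2.22, 2.22, 2.57, 3.14, 3.14, 3.14].

INTERFACE

Orientations are given as a unit quaternion [w, x, y, z].
In Python, from rig import bot gives the robot as it stands. Calls block until the motion is done:
- bot.move_to(position, orientation): joint-space move of the TCP to a pose.
- bot.servo_line(position, attitude=None, speed=150, until_force=None): straight line of the TCP; attitude=None keeps the orientation; speed is the mean speed in mm/s. With until_force (N) it stops when the force on the tool has changed by that much, and returns True; else False.
- bot.move_joints(angles): joint-space move.
- bot.move_gripper(opening, grip_force=None): finger opening in mm; grip_force is the grip in N (None keeps the last); returns when the fingers have stopped.
- bot.dwell(seconds).
- bot.ik(position, orientation): joint angles nearest the present ones, or None.
- bot.read_state(): the state.
- bot.read_camera(name): name is "scene" or "top" or "wrist"; returns a dict with "image" (480x640x3 uint8, blue, green, red), "depth" (480x640 float32, mm along the optical axis (not along the pixel's ray), 0 where there is no reading), "fovy" (degrees; the focal length in pixels is half the picture's height over the tangent of half this angle, whatever the lens; pixels are square), "cx", "cy" (the principal point, pixels), "eye" and "attitude" of the camera in the world; the wrist camera has in their place "mount" (4x4, takes a point from camera to tool coordinates, whose origin is the TCP and whose axes are the tool frame's). Camera axes: x right, y down, z forward; pixel columns grow to the right and rows downward; lengths in mm; the calibration is good to about 2 mm. The wrist camera is an equidistant fisheye: a pixel r from the principal point sees the ray r / f radians off the axis. A picture is of the moment at which its call begins: read the wrist's pose just before it.
A pose or a line that the arm cannot do raises bot.MotionError and nothing moves.
- bot.finish_job(): hands the job in, once; it reports no verdict.
The state is a dict: "clock": time; "joint_positions": joint angles; "qvel": joint speeds; "effort": joint torques, N m; "ee_pos": TCP position; "tool_rot": TCP orientation; "ft_force": force on the tool from outside, world axes, zero at the start; "moment": the same for the moment, N m; "grip_width": finger opening in mm.
Only numpy, scipy, OpenCV 4.12 (cv2) and the standard library are available. Lean on these libraries where they do the work, as an engineer would, in place of code of your own. Each camera call takes 0.05 s, during which the arm holds its last target.

## Working session

There is one attempt and no reset: what is moved stays moved. The work goes in short steps, each a Python script; the robot and the scene stay as the last script left them, time stands still between calls to the robot, and variables do not carry over. Pictures are saved under pics/ and viewed, and the job is handed in when it is done.

```bash
ls; mkdir -p pics
python3 - <<'E'
from rig import bot
import cv2,numpy as np
s=bot.read_state();print({k:np.round(v,3).tolist() for k,v in s.items()})
for n in ["scene","top","wrist"]:
    c=bot.read_camera(n);cv2.imwrite(f"pics/{n}0.png",c["image"]);np.savez(f"{n}0.npz",**c)
    print(n,{k:np.round(v,4).tolist() for k,v in c.items() if k not in("image","depth")})
print(bot.tip_reach)
E
```

```text
pics
{'clock': 0.0, 'joint_positions': [1.093, 0.3, 1.522, 0.0, 1.321, -0.067], 'qvel': [-0.001, 0.002, -0.0, -0.002, -0.0, 0.0], 'effort': [0.001, -54.35, -36.179, -0.0, 0.004, 0.0], 'ee_pos': [219.544, 504.049, 249.701], 'tool_rot': [-0.591, 0.592, 0.387, -0.388], 'ft_force': [-0.291, -0.644, -0.18], 'moment': [-0.023, -0.058, -0.044], 'grip_width': 85.407}
scene {'fovy': 51.7686, 'cx': 316.7322, 'cy': 233.2662, 'eye': [12.0814, -490.1118, 488.5218], 'attitude': [-0.4775, 0.8096, -0.2897, 0.1806]}
top {'fovy': 53.5599, 'cx': 311.6295, 'cy': 247.1949, 'eye': [384.1271, 155.8028, 1073.1621], 'attitude': [0.0444, -0.7023, 0.7084, -0.0542]}
wrist {'fovy': 65.7065, 'cx': 315.0844, 'cy': 241.0778, 'mount': [[1.0, -0.0005, -0.0007, 1.5271], [0.0006, -0.2592, 0.9658, -124.1206], [-0.0006, -0.9658, -0.2592, 65.028], [0.0, 0.0, 0.0, 1.0]]}
19.0
```

View pics/scene0.png

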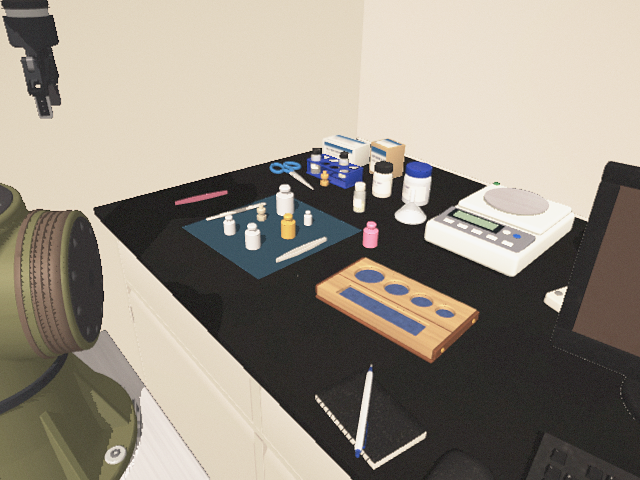

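View pics/top0.png

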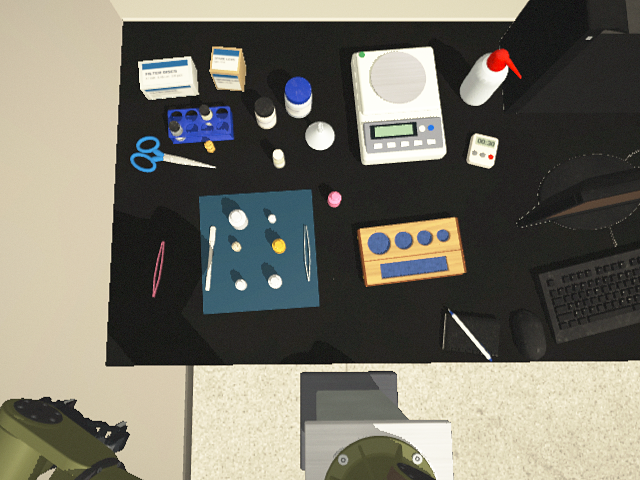

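View pics/wrist0.png

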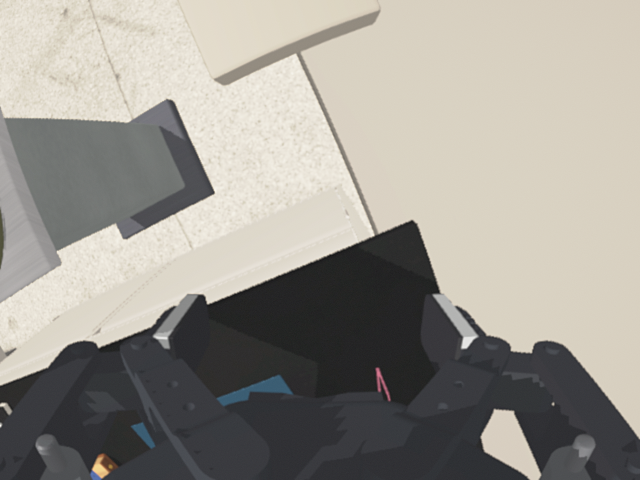

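Run:
```python
import cv2,numpy as np
t=cv2.imread("pics/top0.png");s=cv2.imread("pics/scene0.png")
a=cv2.resize(t[180:320,195:355],None,fx=4.9,fy=4.2,interpolation=cv2.INTER_CUBIC)
cv2.imwrite("pics/topcrop.png",cv2.resize(t[180:320,190:350],(686,600),interpolation=cv2.INTER_CUBIC))
cv2.imwrite("pics/scenecrop.png",cv2.resize(s[170:285,180:390],(800,438),interpolation=cv2.INTER_CUBIC))
```

```text
(no output)
```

View pics/topcrop.png

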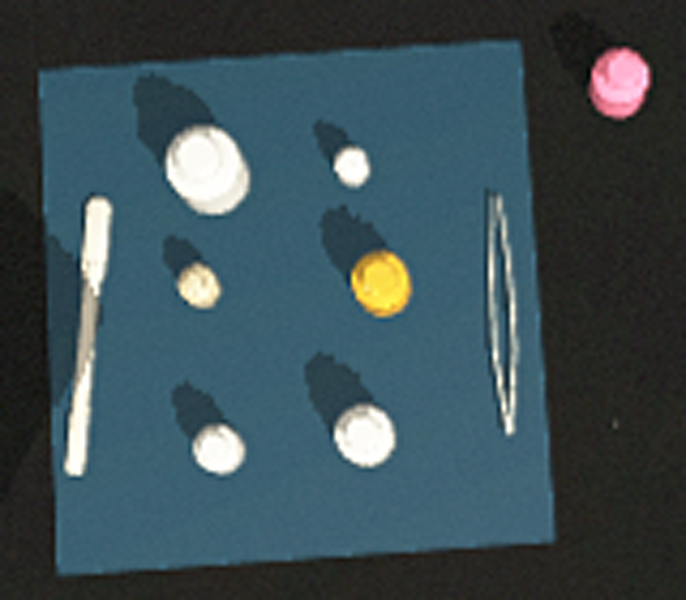

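View pics/scenecrop.png

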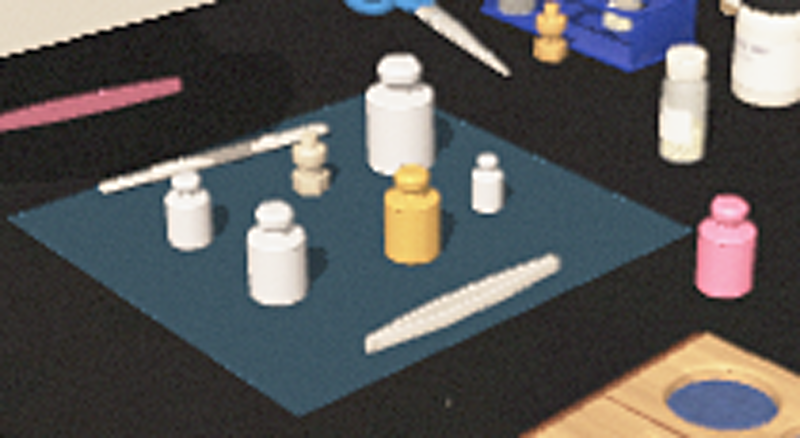

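Candidates in the top view:
- **500 g:** (238,219). **200 g:** (275,282), the same shape as the brass weight at (279,246) and the pink one at (334,199).
- **100 g:** (241,285). **50 g:** (272,219). The champagne fitting at (236,246) could be mistaken for either.
- **Tweezers:** the two-legged item at (308,252). The spatula (210,258) and the pink tweezers (158,268) look similar.

The crops confirm these choices: the chosen tweezers show two legs, and the fitting is beige and stepped. Next I'll measure positions.

```bash
cat > h.py <<'E'
import cv2,numpy as np
from scipy.spatial.transform import Rotation as R
def rot(q): return R.from_quat([q[1],q[2],q[3],q[0]]).as_matrix()
def down(phi):
    c,s=np.cos(phi),np.sin(phi)
    q=R.from_matrix(np.array([[c,0,-s],[s,0,c],[0,-1,0]])).as_quat()
    return [q[3],q[0],q[1],q[2]]
def rays(c,u,v):
    f=240/np.tan(np.radians(float(c["fovy"]))/2)
    d=np.stack([(u-c["cx"])/f,(v-c["cy"])/f,np.ones_like(u,float)],-1)
    return d@rot(c["attitude"]).T
def plane(c,u,v,z):
    d=rays(c,np.asarray(u,float),np.asarray(v,float)); t=(z-c["eye"][2])/d[...,2]
    return c["eye"]+d*t[...,None]
def cloud(c):
    v,u=np.mgrid[:480,:640]; d=rays(c,u.astype(float),v.astype(float))
    return np.asarray(c["eye"])+d*np.asarray(c["depth"],float)[...,None]
def wrist_cloud(c,pos,q):
    f=240/np.tan(np.radians(float(c["fovy"]))/2)
    v,u=np.mgrid[:480,:640]; dx=u-c["cx"];dy=v-c["cy"];r=np.hypot(dx,dy)+1e-9;th=r/f
    z=np.asarray(c["depth"],float);k=np.tan(th)*z/r
    P=np.stack([dx*k,dy*k,z],-1); M=np.asarray(c["mount"]); T=P@M[:3,:3].T+M[:3,3]
    return T, T@rot(q).T+np.asarray(pos)
E
cat > loc.py <<'E'
from h import *
c=np.load("top0.npz"); im=c["image"]; P=cloud(c); z=P[...,2]
print("mat z",np.median(z[295:305,215:300]))
hsv=cv2.cvtColor(im,cv2.COLOR_BGR2HSV)
for n,(u,v),H in [("500",(238,219),64),("50",(272,219),31),("100",(241,285),39),("200",(275,282),49),("fit",(236,246),34),("brass",(279,246),49)]:
    w=16; sl=np.s_[v-w:v+w,u-w:u+w]
    m=z[sl]>H-5; p=P[sl][m]
    k=z[sl]>8; q=P[sl][k]
    print(n,"top",p.mean(0).round(1),m.sum(),"all bbox ctr",((q.min(0)+q.max(0))/2).round(1), (q.max(0)-q.min(0)).round(0))
# 2-view on knob sphere: via masks
m=((hsv[...,2]>120)&(hsv[...,1]<110)).astype(np.uint8); m[:, :295]=0; m[:,325:]=0; m[:215]=0;m[:290,:]=m[:290]; m[290:]=0
n,l,st,ce=cv2.connectedComponentsWithStats(m,connectivity=8); print(st[1:].tolist())
v,u=np.nonzero(m); W=plane(c,u,v,6)[:,:2]
r=cv2.minAreaRect(W.astype(np.float32)); print("tweez",r)
mu=W.mean(0);e=np.linalg.svd(W-mu)[2][0]; print(mu,np.degrees(np.arctan2(e[1],e[0])), (W-mu)@e.T@np.ones(1) if 0 else "", W.min(0),W.max(0))
# block: blue blobs
b=((hsv[...,0]>100)&(hsv[...,0]<130)&(hsv[...,1]>110)).astype(np.uint8); b[:,:350]=0;b[:220]=0;b[:,480:]=0
n,l,st,ce=cv2.connectedComponentsWithStats(b)
for i in range(1,n):
    if st[i,4]>30:
        v,u=np.nonzero(l==i)
        W=plane(c,u,v,17)[:,:2]; print(st[i],cv2.minAreaRect(W.astype(np.float32)),W.mean(0).round(1),"z",np.median(z[l==i]).round(1))
wd=((hsv[...,0]<25)&(hsv[...,1]>60)&(hsv[...,2]>60)).astype(np.uint8); wd[:,:350]=0;wd[:210]=0;wd[:,480:]=0;wd[295:]=0
wd=cv2.morphologyEx(wd|b,cv2.MORPH_OPEN,np.ones((5,5)))
v,u=np.nonzero(wd); W=plane(c,u,v,24)[:,:2]; print("block",cv2.minAreaRect(W.astype(np.float32)))
E
python3 loc.py
python3 - <<'E'
from h import *
c=np.load("wrist0.npz");T,W=wrist_cloud(c,[219.5,504,249.7],[-0.591,0.592,0.387,-0.388])
print(rot([-0.591,0.592,0.387,-0.388]).round(2))
# finger tips: near x=+-50
m=(c["depth"]>0)&(abs(T[...,0])<75)&(abs(T[...,2])<25)&(T[...,1]<60)
t=T[m];print(len(t)); 
for lo in range(-60,40,5):
    k=(t[:,1]>=lo)&(t[:,1]<lo+5)
    if k.sum(): print(lo,k.sum(),t[k].min(0).round(),t[k].max(0).round(), abs(t[k][:,0]).min().round(1))
E
```

```text
mat z 1.5763120443277785
500 top [586.2 298.5 104.6] 101 all bbox ctr [498.2 239.8 540.6] [ 228.  168. 1065.]
50 top [582.1 224.6 110.6] 26 all bbox ctr [494.7 203.1 540.6] [ 221.   95. 1065.]
100 top [443.4 284.5 141.3] 41 all bbox ctr [430.4 240.8 540.6] [  93.  170. 1065.]
200 top [451.6 218.4 115.9] 62 all bbox ctr [426.8 199.4 540.7] [  85.   87. 1065.]
fit top [529.3 303.3  70.2] 28 all bbox ctr [464.2 237.4 540.9] [ 160.  163. 1065.]
brass top [519.7 208.8 150.7] 61 all bbox ctr [466.7 191.9 540.6] [ 165.   72. 1065.]
[[304, 226, 7, 56, 199], [316, 270, 1, 1, 1], [317, 286, 1, 1, 1], [317, 289, 1, 1, 1]]
tweez ((510.6077880859375, 146.97340393066406), (146.169677734375, 22.9472713470459), 8.98392105102539)
[518.76131098 150.2244637 ] -176.31269456373923  [439.44421542 129.00445544] [582.99446519 157.65325166]
[418 231  13  14 142] ((552.6800537109375, -113.46278381347656), (27.173912048339844, 29.880022048950195), 87.66209411621094) [ 553.2 -113.5] z 16.5
[438 230  10  11  89] ((558.075927734375, -155.6383056640625), (20.409656524658203, 23.00837516784668), 87.32481384277344) 
[... 575 characters left out ...]
   -0.92]
 [ 0.92 -0.    0.4 ]
 [-0.   -1.   -0.  ]]
63298
-60 4592 [-72. -60. -13.] [ 75. -55.  18.] 0.1
-55 3758 [-73. -55. -13.] [ 75. -50.  18.] 1.4
-50 5415 [-73. -50. -13.] [ 75. -45.  14.] 36.0
-45 1860 [-73. -45. -13.] [ 75. -40.  14.] 36.7
-40 659 [-69. -40.   6.] [ 69. -35.  14.] 41.5
-35 792 [-52. -35.   2.] [ 55. -30.  12.] 40.6
-30 690 [-54. -30.  -3.] [ 57. -25.  11.] 40.5
-25 922 [-55. -25. -10.] [ 58. -20.  12.] 40.4
-20 939 [-55. -20. -12.] [ 58. -15.  12.] 40.7
-15 841 [-55. -15. -12.] [ 58. -10.  11.] 40.6
-10 764 [-55. -10. -12.] [58. -5. 11.] 40.7
-5 670 [-54.  -5. -12.] [57. -0. 11.] 40.6
0 415 [-48.   0. -12.] [50.  5. 11.] 40.8
5 28 [-42.   5.  -8.] [45.  6.  6.] 41.2
```

```bash
cat > loc2.py <<'E'
from h import *
c=np.load("top0.npz"); im=c["image"]; P=cloud(c); z=P[...,2]; ok=c["depth"]>0
s=np.load("scene0.npz"); hsv=cv2.cvtColor(im,cv2.COLOR_BGR2HSV)
for n,(u,v),H in [("500",(238,219),64),("50",(272,219),31),("100",(241,285),39),("200",(275,282),49),("fit",(236,246),34),("brass",(279,246),49)]:
    w=16; sl=np.s_[v-w:v+w,u-w:u+w]
    m=ok[sl]&(abs(z[sl]-H)<6); p=P[sl][m]
    hs=hsv[sl]; k=(hs[...,2]>130)&((hs[...,0]<50)|(hs[...,1]<60))
    n_,l,st,ce=cv2.connectedComponentsWithStats(k.astype(np.uint8)); i=1+st[1:,4].argmax()
    vv,uu=np.nonzero(l==i); (cx,cy)=(uu.min()+uu.max())/2+u-w,(vv.min()+vv.max())/2+v-w
    cu,cv_=ce[i]+[u-w,v-w]
    print(n,"knob",p.mean(0).round(1),m.sum(),"silh mid-plane",plane(c,cu,cv_,H*.5).round(1), "n",st[i,4])
# tweezers, row-wise
m=((hsv[...,2]>100)&(hsv[...,1]<110)).astype(np.uint8)
n,l,st,ce=cv2.connectedComponentsWithStats(m); i=l[226:282,303:312].max(); 
k=np.zeros_like(m);k[220:288,300:314]=m[220:288,300:314]
v,u=np.nonzero(k); W=plane(c,u,v,6)[:,:2]; r=cv2.minAreaRect(W.astype(np.float32)); print("tweez",r,len(u), ok[v,u].mean(), np.median(z[v,u]))
E
python3 loc2.py
```

```text
500 knob [594.5 304.3  64.6] 98 silh mid-plane [594.2 303.7  32. ] n 304
50 knob [598.6 230.4  30. ] 26 silh mid-plane [599.1 230.1  15.5] n 62
100 knob [449.9 298.2  40. ] 36 silh mid-plane [449.9 298.1  19.5] n 109
200 knob [456.2 222.7  49.8] 58 silh mid-plane [456.2 222.6  24.5] n 162
fit knob [534.5 309.7  32.1] 34 silh mid-plane [535.4 309.2  17. ] n 76
brass knob [534.4 214.5  49.9] 54 silh mid-plane [535.  214.   24.5] n 165
tweez ((518.1637573242188, 151.9432373046875), (29.380990982055664, 143.58871459960938), 89.4286117553711) 264 1.0 2.589764089708524
```

```bash
cat >> h.py <<'E'
YAW=np.radians(6.6); BC=np.array([522.3,-82.0])
def blk(x,y): return BC+np.array([x*np.cos(YAW)-y*np.sin(YAW), x*np.sin(YAW)+y*np.cos(YAW)])
WT={"500":((594.4,304.0),38,blk(26,70)),"200":((456.2,222.6),29,blk(26,14)),"100":((449.9,298.1),23,blk(26,-34)),"50":((598.9,230.2),17,blk(26,-76))}
E
python3 - <<'E'
from h import *; from rig import bot
for n,(p,w,b) in WT.items():
  for phi in (0,np.pi,YAW,YAW+np.pi):
    for xy in (p,b):
      q=bot.ik([*xy,30],down(phi)); q2=bot.ik([*xy,140],down(phi)); print(n,round(phi,2),np.round(xy,1),None if q is None else np.round(q,2), q2 is not None)
for phi in (YAW,YAW+np.pi): print(bot.ik([*blk(-37,0),40],down(phi)))
for phi in (np.pi/2,-np.pi/2): print(bot.ik([518,150,20],down(phi)))
E
```

```text
500 0 [594.4 304. ] [ 0.42  0.79  1.31 -0.    1.04  0.42] True
500 0 [540.1  -9.5] [-0.09  0.57  1.72 -0.    0.86 -0.09] True
500 3.14 [594.4 304. ] None False
500 3.14 [540.1  -9.5] None False
500 0.12 [594.4 304. ] [ 0.42  0.79  1.31 -0.    1.04  0.3 ] True
500 0.12 [540.1  -9.5] [-0.09  0.57  1.72 -0.    0.86 -0.2 ] True
500 3.26 [594.4 304. ] None False
500 3.26 [540.1  -9.5] None False
200 0 [456.2 222.6] [ 0.38  0.51  1.81 -0.    0.82  0.38] True
200 0 [546.5 -65.1] [-0.19  0.58  1.69 -0.    0.87 -0.19] True
200 3.14 [456.2 222.6] None False
200 3.14 [546.5 -65.1] None False
200 0.12 [456.2 222.6] [ 0.38  0.51  1.81 -0.    0.82  0.27] True
200 0.12 [546.5 -65.1] [-0.19  0.58  1.69 -0.    0.87 -0.3 ] True
200 3.26 [456.2 222.6] None False
200 3.26 [546.5 -65.1] None False
100 0 [449.9 298.1] [ 0.52  0.56  1.72 -0.    0.86  0.52] True
100 0 [ 552.  -112.8] [-0.27  0.6   1.65 -0.    0.89 -0.27] True
100 3.14 [449.9 298.1] None False
100 3.14 [ 552.  -112.8] None False
100 0.12 [449.9 298.1] [ 0.52  0.56  1.72 -0.    0.86  0.4 ] True
100 0.12 [ 552.  -112.8] [-0.27  0.6   1.65 -0.    0.89 -0.38] True
100 3.26 [449.9 298.1] None False
100 3.26 [ 552.  -112.8] None False
50 0 [598.9 230.2] [ 0.31  0.74  1.4  -0.    1.    0.31] True
50 0 [ 556.9 -154.5] [-0.33  0.63  1.61 -0.    0.91 -0.33] True
50 3.14 [598.9 230.2] None False
50 3.14 [ 556.9 -154.5] None False
50 0.12 [598.9 230.2] [ 0.31  0.74  1.4  -0.    1.    0.19] True
50 0.12 [ 556.9 -154.5] [-0.33  0.63  1.61 -0.    0.91 -0.45] True
50 3.26 [598.9 230.2] None False
50 3.26 [ 556.9 -154.5] None False
[-2.50092481e-01  4.67650235e-01  1.85012742e+00 -4.44089210e-16
  8.23814998e-01 -3.65284212e-01]
None
[ 2.13945262e-01  5.81327879e-01  1.72279473e+00 -4.44089210e-16
  8.37470046e-01 -1.35685106e+00]
[ 2.13945262e-01  5.81327879e-01  1.72279473e+00 -4.44089210e-16
  8.37470046e-01  1.78474159e+00]
```

```bash
cat > w.py <<'E'
import sys
from h import *; from rig import bot
def snap(name):
    st=bot.read_state(); c=bot.read_camera("wrist"); cv2.imwrite(f"pics/{name}.png",c["image"]); np.savez(name+".npz",ee=st["ee_pos"],q=st["tool_rot"],**c); return st,c
def pick(n,shot=False):
    p,w,b=WT[n]; Q=down(YAW)
    bot.move_gripper(w+16,40)
    bot.move_to([*p,125],Q)
    if shot: snap("hover"+n)
    bot.servo_line([*p,29],speed=150)
    print("down",bot.read_state()["clock"],bot.read_state()["ft_force"])
    bot.move_gripper(w-6,60); g=bot.read_state()["grip_width"]
    bot.servo_line([*p,125],speed=150)
    s=bot.read_state(); print("picked",n,g,s["grip_width"],s["clock"],np.round(s["ft_force"],1))
def place(n,dx=0,dy=0):
    p,w,b=WT[n]; Q=down(YAW); b=b+np.array([dx,dy])
    bot.move_to([*b,125],Q)
    bot.servo_line([*b,54],speed=150)
    hit=bot.servo_line([*b,43],speed=20,until_force=4)
    s=bot.read_state(); print("set",hit,np.round(s["ee_pos"],1),np.round(s["ft_force"],1),s["clock"])
    bot.move_gripper(w+10)
    bot.servo_line([*b,125],speed=150)
    print("end",bot.read_state()["clock"])
E
python3 - <<'E'
from w import *
pick("500",True)
snap("held500")
E
```

```text
down 3.0333 [-0.40019296 -0.58781519  0.56470082]
picked 500 36.7209556515683 36.422840259648595 4.1167 [ 1.4 -0.  -5.4]
```

Run:
```python
from h import *
a=cv2.imread("pics/hover500.png");b=cv2.imread("pics/held500.png");cv2.imwrite("pics/c1.png",cv2.resize(np.hstack([a,b]),(800,300)))
c=np.load("held500.npz");T,W=wrist_cloud(c,c["ee"],c["q"]); 
m=(c["depth"]>0)&(abs(T[...,0])<75)&(abs(T[...,2])<30)&(T[...,1]<60)
t=T[m]
for lo in range(-40,60,4):
    k=(t[:,1]>=lo)&(t[:,1]<lo+4)
    if k.sum(): print(lo,k.sum(),t[k].min(0).round(),t[k].max(0).round())
```

```text
-40 5902 [-52. -40. -12.] [ 55. -36.  15.]
-36 4812 [-51. -36. -12.] [ 52. -32.  16.]
-32 1622 [-50. -32. -12.] [ 51. -28.  15.]
-28 699 [-45. -28.  -2.] [ 48. -24.  15.]
-24 766 [-34. -24. -10.] [ 35. -20.  14.]
-20 4930 [-24. -20. -11.] [ 26. -16.  21.]
-16 1171 [-31. -16. -10.] [ 32. -12.  22.]
-12 771 [-31. -12. -10.] [33. -8. 22.]
-8 721 [-31.  -8.   7.] [33. -4. 22.]
-4 645 [-31.  -4.   7.] [33. -0. 21.]
0 611 [-31.   0.   7.] [33.  4. 21.]
4 593 [-31.   4.   7.] [33.  8. 21.]
8 459 [-30.   8.   7.] [32. 12. 21.]
12 325 [-24.  12.   7.] [26. 16. 21.]
16 254 [-18.  16.   7.] [19. 20. 21.]
20 218 [-16.  20.   9.] [19. 24. 21.]
24 105 [-16.  24.   9.] [19. 27. 21.]
```

View pics/c1.png

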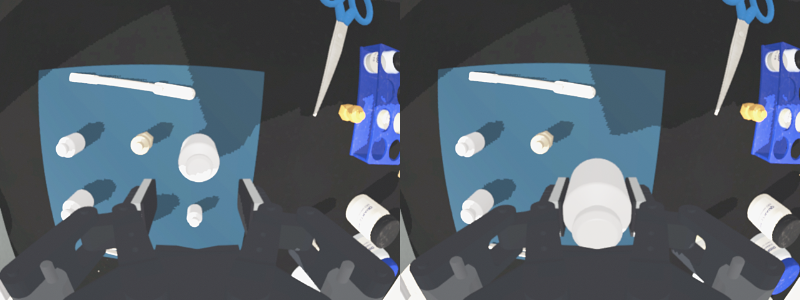

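The 500 g weight is held upright between the pads, with its base about 28 mm below the TCP. Next I'll place it.

Run:
```python
from w import *
place("500")
snap("placed500")
c=bot.read_camera("top");cv2.imwrite("pics/t1.png",c["image"])
a=cv2.imread("pics/placed500.png");cv2.imwrite("pics/c2.png",np.hstack([cv2.resize(a,(480,360)),cv2.resize(c["image"][200:300,350:480],(320,246))[:246].copy() if 0 else cv2.copyMakeBorder(cv2.resize(c["image"][200:300,350:480],(320,246)),0,114,0,0,cv2.BORDER_CONSTANT)]))
```

```text
set True [540.2  -9.5  44.7] [-1.7 -0.5  6.4] 6.4917
end 7.4583
```

View pics/c2.png

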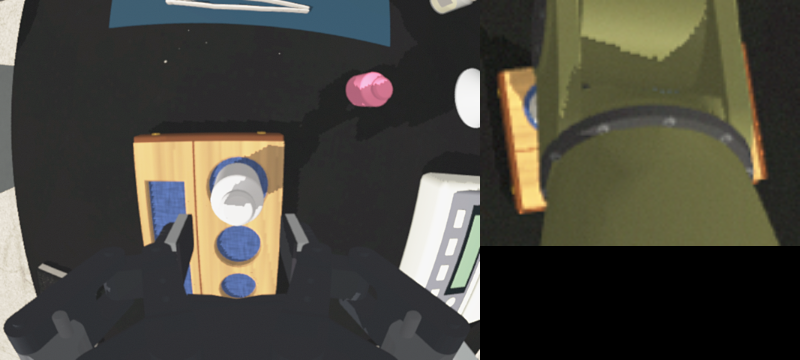

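The 500 g weight stands upright inside the largest well (view at 238,190). Next is the 200 g.

Run:
```python
from w import *
pick("200",True); snap("held200")
a=cv2.imread("pics/hover200.png");b=cv2.imread("pics/held200.png");cv2.imwrite("pics/c3.png",cv2.resize(np.hstack([a,b]),(800,300)))
```

```text
down 9.5917 [ 0.22836073 -0.85560817  0.28372968]
picked 200 26.984904104945155 27.10715517753951 10.675 [-0.3  0.5 -2.9]
```

View pics/c3.png

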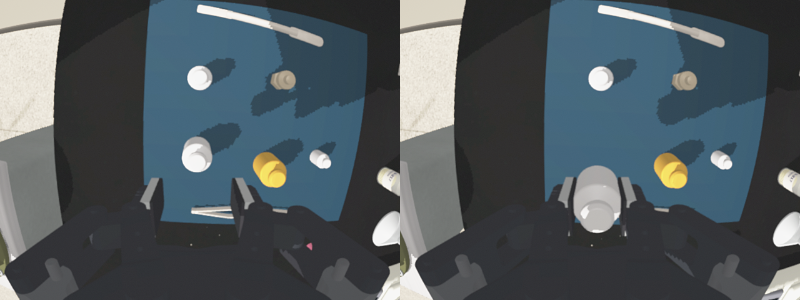

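The 200 g is gripped upright and the brass weight hasn't moved. Next I'll place it, then pick the 100 g.

Run:
```python
from w import *
place("200"); snap("placed200")
pick("100"); snap("held100")
a=cv2.imread("pics/placed200.png");b=cv2.imread("pics/held100.png");cv2.imwrite("pics/c4.png",cv2.resize(np.hstack([a,b]),(800,300)))
```

```text
set True [546.6 -65.1  44.3] [-0.6 -0.5  6.4] 13.0083
end 13.975
down 16.4333 [-0.03623413 -0.46845878  0.87179231]
picked 100 20.82931467508597 20.51555366182155 17.525 [ 0.4 -0.4 -0.6]
```

View pics/c4.png

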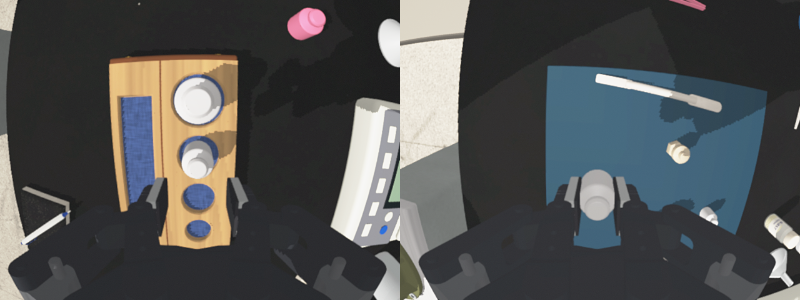

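The 500 g and 200 g are both in their wells (200,100 and 197,158), and the 100 g is held upright.

Run:
```python
from w import *
place("100"); snap("placed100")
pick("50",True); snap("held50")
a=cv2.imread("pics/placed100.png");b=cv2.imread("pics/held50.png");cv2.imwrite("pics/c5.png",cv2.resize(np.hstack([a,b]),(800,300)))
```

```text
set True [ 552.1 -112.8   44.3] [-0.3 -0.6  5.5] 20.2583
end 21.225
down 23.6333 [0.12629584 0.29748968 0.01193524]
picked 50 13.93696457176248 14.10933396305621 24.7333 [-0.6 -0.1 -0.8]
```

View pics/c5.png

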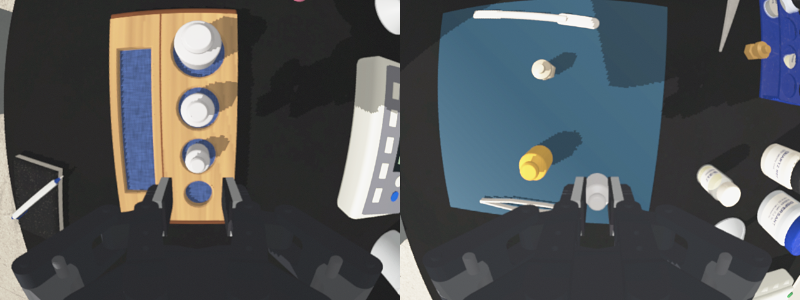

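Run:
```python
from w import *
place("50"); snap("placed50")
bot.move_gripper(30)
bot.move_to([518-90,150,150],down(np.pi/2)) ; snap("tw")
print(bot.read_state()["clock"])
a=cv2.imread("pics/placed50.png");b=cv2.imread("pics/tw.png");cv2.imwrite("pics/c6.png",cv2.resize(np.hstack([a,b]),(800,300)))
```

```text
set True [ 556.9 -154.6   44.5] [-1.2  0.6  6.9] 27.35
end 28.325
29.9
```

View pics/c6.png

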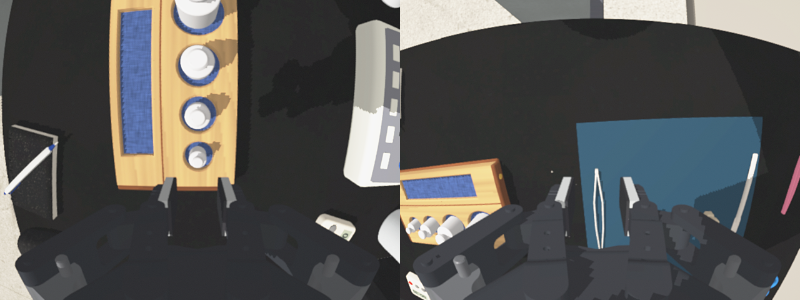

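All four weights are in their wells, and the 50 g is centred at (198,156). The tweezers show at full-resolution wrist pixels of about (317, 270–400).

Run:
```python
from h import *
c=np.load("tw.npz");im=c["image"]
cv2.imwrite("pics/twc.png",cv2.resize(im[250:420,250:400],(530,600),interpolation=cv2.INTER_CUBIC))
f=240/np.tan(np.radians(float(c["fovy"]))/2)
hsv=cv2.cvtColor(im,cv2.COLOR_BGR2HSV)
m=((hsv[...,2]>120)&(hsv[...,1]<90)).astype(np.uint8); k=np.zeros_like(m); k[262:405,300:335]=m[262:405,300:335]
n,l,st,ce=cv2.connectedComponentsWithStats(k);print(st[1:].tolist())
v,u=np.nonzero(k)
dx=u-c["cx"];dy=v-c["cy"];r=np.hypot(dx,dy)+1e-9;th=r/f
d=np.stack([np.sin(th)*dx/r,np.sin(th)*dy/r,np.cos(th)],-1)
M=c["mount"];Rw=rot(c["q"]);D=d@M[:3,:3].T@Rw.T;o=Rw@M[:3,3]+c["ee"]
W=o+D*((5-o[2])/D[:,2])[:,None]; W=W[:,:2]
print(cv2.minAreaRect(W.astype(np.float32)),W.min(0),W.max(0))
for x0 in range(440,610,10):
    s=W[(W[:,0]>=x0)&(W[:,0]<x0+10)]
    if len(s): print(x0+5,s[:,1].min().round(1),s[:,1].max().round(1),(s[:,1].min()/2+s[:,1].max()/2).round(1))
```

```text
[[308, 269, 19, 129, 1134]]
((520.4279174804688, 152.06483459472656), (124.14241790771484, 14.653626441955566), 0.5821722149848938) [458.39332493 144.60923918] [582.4486726  159.76597076]
455 147.4 152.0 149.7
465 147.3 152.7 150.0
475 146.5 154.3 150.4
485 145.6 156.7 151.2
495 145.5 157.6 151.5
505 144.6 159.3 151.9
515 145.3 159.4 152.3
525 145.3 159.5 152.4
535 146.0 159.6 152.8
545 146.8 159.7 153.2
555 147.6 159.8 153.7
565 148.4 159.0 153.7
575 150.1 159.1 154.6
585 151.0 158.2 154.6
```

View pics/twc.png

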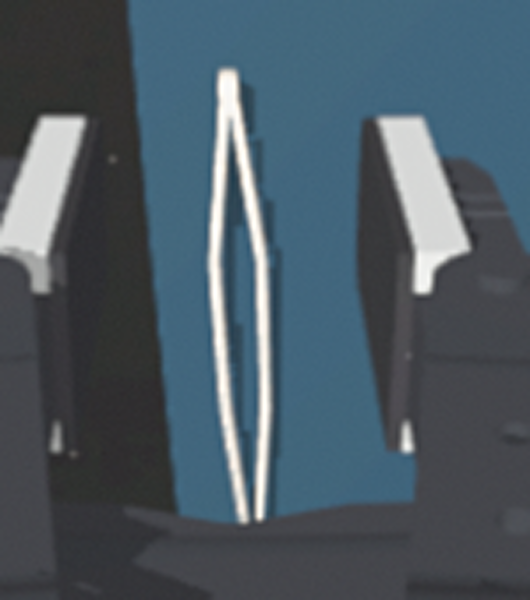

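Run:
```python
from w import *
Q=down(np.radians(92.2)); p=[520.8,152.2]
bot.move_to([*p,90],Q)
hit=bot.servo_line([*p,22.5],speed=80,until_force=6)
print(hit,np.round(bot.read_state()["ee_pos"],1))
bot.move_gripper(4,30); print(bot.read_state()["grip_width"])
bot.servo_line([*p,100],speed=100)
s=bot.read_state();print(s["grip_width"],s["clock"],np.round(s["ft_force"],1))
snap("heldtw")
c=np.load("heldtw.npz");T,W=wrist_cloud(c,c["ee"],c["q"])
cv2.imwrite("pics/c7.png",cv2.resize(c["image"][150:450,170:470],(600,600)))
m=(c["depth"]>0)&(abs(T[...,0])<14)&(T[...,1]>5)&(T[...,1]<40); t=T[m]
for lo in range(-90,90,12):
    k=(t[:,2]>=lo)&(t[:,2]<lo+12)
    if k.sum(): print(lo,k.sum(),t[k].min(0).round(1),t[k].max(0).round(1))
```

```text
False [521.1 152.3  22.9]
10.672982706971043
10.819615614139868 32.625 [ 0.  -0.1 -0.7]
-54 73 [ -2.6  12.  -52.5] [  4.7  20.7 -42.2]
-42 174 [ -3.4  11.3 -41.9] [  5.9  20.6 -30. ]
-30 218 [ -4.2  10.7 -29.9] [  6.7  20.5 -18. ]
-18 207 [ -4.4   5.  -17.9] [ 6.6 20.2 -6.1]
-6 266 [-14.    5.1  -6. ] [ 6.6 19.4  6. ]
6 558 [-13.9   5.    6. ] [14.  21.3 18. ]
18 255 [-4.8 11.  18. ] [ 6.9 14.4 29.9]
30 290 [-3.5 11.1 30. ] [ 5.7 14.2 42. ]
42 258 [-1.9 11.1 42. ] [ 4.1 14.3 54. ]
54 212 [-0.7 10.9 54. ] [ 2.9 18.7 61.7]
```

View pics/c7.png

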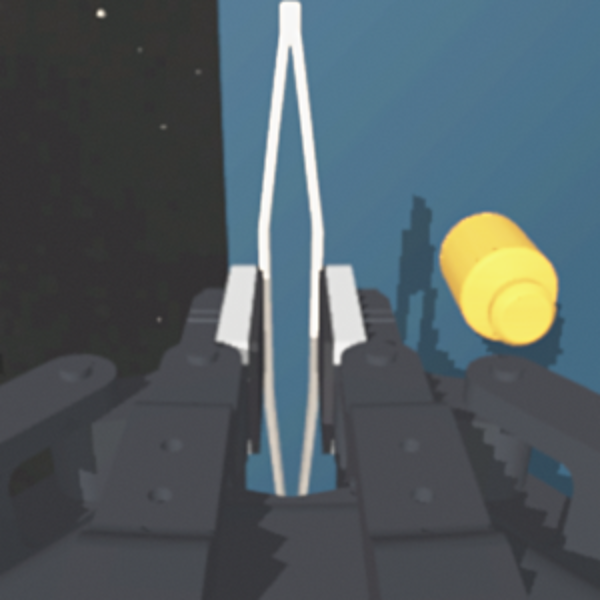

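The tweezers are held straight and near their middle. Next I'll lay them in the groove.

Run:
```python
from w import *
Q=down(YAW); g=blk(-37,0); print(g)
bot.move_to([*g,110],Q)
bot.servo_line([*g,52],speed=80)
hit=bot.servo_line([*g,40.5],speed=15,until_force=4)
s=bot.read_state();print(hit,np.round(s["ee_pos"],1),np.round(s["ft_force"],1))
bot.move_gripper(17); bot.dwell(.2)
s=bot.read_state();print(s["grip_width"],np.round(s["ft_force"],1))
bot.servo_line([*g,60],speed=60); bot.servo_line([*g,180],speed=150)
bot.move_to([400,150,300],down(0.3)); bot.dwell(.3)
t=bot.read_camera("top");sc=bot.read_camera("scene")
np.savez("top1.npz",**t)
cv2.imwrite("pics/tf.png",cv2.resize(t["image"][180:320,190:480],(800,386)));cv2.imwrite("pics/sf.png",cv2.resize(sc["image"][170:370,170:490],(800,500)))
print(bot.read_state()["clock"])
```

```text
[485.54520767 -86.25267457]
False [485.6 -86.3  40.6] [0.1 0.1 0.4]
17.084215434137942 [ 0.7 -0.5  0.2]
38.7667
```

View pics/tf.png

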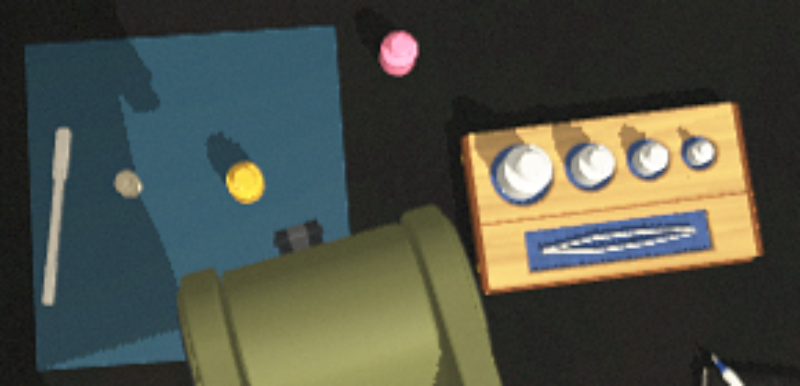

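View pics/sf.png

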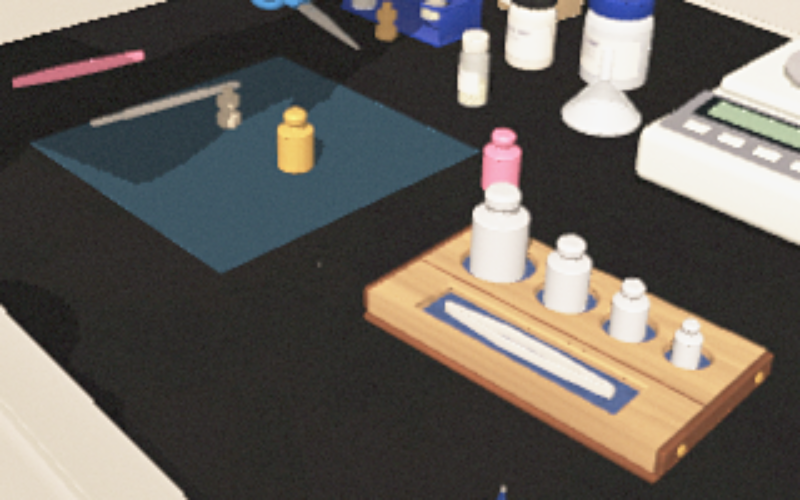

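Run:
```python
from h import *; from rig import bot
c=np.load("top1.npz");P=cloud(c)
for n,H in (("500",64),("200",49),("100",39),("50",31)):
    b=WT[n][2]; m=(c["depth"]>0)&(np.hypot(P[...,0]-b[0],P[...,1]-b[1])<15)&(abs(P[...,2]-16-H)<6); print(n,(P[m].mean(0)-[*b,16+H]).round(1))
for n,(u,v) in (("brass",(279,246)),("fit",(236,246))):
    q=P[v-16:v+16,u-16:u+16]; m=q[...,2]<100; m&=q[...,2]>(44 if n=="brass" else 28); print(n,q[m].mean(0).round(1))
bot.finish_job()
```

```text
500 [-1.3  1.2 -0.9]
200 [-1.1  0.8 -0.8]
100 [-1.7  1.  -0.9]
50 [-1.3  1.2 -2.2]
brass [534.6 214.8  49.6]
fit [535.1 310.3  31.5]
the job is handed in; nothing more can be done
```

I put the four steel weights back, each upright in its own well, laid the tweezers in the groove, and handed the job in at about 39 s of the 115 s allowed.

- **Weights:** Each one was lowered slowly and released only once the force sensor felt it touch the well floor. In the last top view their knobs were within about 2 mm of the well centres and at the expected height.
- **Tweezers:** The contact stop didn't trigger at my lowest point, roughly floor level, so they may have settled the last fraction of a millimetre on release. The last views show them flat inside the groove.
- **Left alone:** The brass weight and the fitting measure within about 1 mm of where they started. The spatula looks untouched in the pictures, but I didn't measure it again. The arm never worked near the pink look-alikes.

No check failed. The arm ended clear of everything.

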